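# Scan a spice jar into the pantry list

### The job

Wake the pantry scanner: squeeze the orange trigger on its grip all the way in and let it spring out again. Then pick up the spice jar with the dark cap and hold it still and upright in the air, its middle level with the scanner's red window and straight in front of it, about 10 cm away; finish while holding it there, touching nothing else with the jar and leaving the shaker, the garlic and the salt pot where they stand.

Things in the scene. Friction and masses are not known exactly. Their poses are not given: they have to be found in the camera images.
- scanner: Grey pistol-shaped scanner on its side, fixed on a post; round foot 104 mm wide. Origin on the worktop under the head's middle; z up, +y along the head to the window, -x along the grip (towards the robot). Centre line 100 mm up. Head 50 wide x 50 high, y -62 to 66 mm; black bezel 62 x 56. Grip 28 wide (y -14 to 14), 32 high, to x -126 mm; butt (last 16 mm) 34 x 36. Free air below the grip.
- window (a point): Centre of the red window, at (0, 67, 100) mm in the scanner's frame, with the scanner's axes: +y points straight out of the window.
- squeeze_point (a point): Where to squeeze: (-60, 4.5, 100) mm in the scanner's frame, same axes, midway between the back of the grip (y = -14) and the outer face of the fully pressed trigger (y = 23). One finger goes behind the grip, one outside the trigger, closing along the scanner's y. Released, the trigger's free end stands out to y = 36 mm.
- trigger (a joint): Orange sprung trigger, 46 mm long, 8 thick, 20 high, on the window side of the grip; hinged on a vertical axis at its head end, at (-30, 15) mm in the scanner's frame. 0 = released, standing out; 0.3 rad = fully in, flat along the grip. The spring gives 0.05 N m, rising to 0.125 N m fully in (2 to 8 N at the finger), and returns it when let go.
- jar: Upright clear spice jar, 41 mm across, 105 mm high, with a dark cap (pale tan disc on its top) and a printed label; 0.08 to 0.16 kg, its sides straight all the way up. Origin at the centre of its underside, z up. Round: grasp it across from above. Which way the label is turned does not matter.
- jar_mid (a point): Middle of the jar, on its axis 52 mm above its underside; jar's axes.
- shaker: Bystander: glass salt shaker with a pale metal cap, 44 mm across, 90 mm high; origin under its centre.
- garlic: Bystander: garlic bulb, 50 mm across, 48 mm high; origin under its centre.
- salt_pot: Bystander: brown pot with a knobbed lid, 66 mm across, 68 mm high; origin under its centre.
There are look-alikes about, which are no part of the job. Leave any pink or yellow look-alike of the jar alone.

How it is judged:
By the outcome, as a careful person would: the job done as asked, in the order asked, and still so for the second after the job is handed in, while the arm keeps its last pose, push and grip.
It also fails if it takes over 64 s, if anything falls off the work surface, if the arm or the gripper's body presses on something with over 40 N, if the wrist force passes 120 N, or if a joint passes its speed limit or range.

### The arm

A 6-joint arm with a two-finger parallel gripper is mounted at the origin on a cart in front of the work surface, level with it; the furniture and walls round the work are solid. World frame = base frame: x ahead of the robot, y to its left, z up, the work surface at z = 0. Lengths are in mm, angles in rad, forces in N, time in s.
With the tool pointing down it reaches from about 325 to 850 mm from the base axis. Payload 15.5 kg.
Tool frame: the origin (TCP) lies at the very end of the fingers, on their centre line; the grasp point (between the pads) lies 19 mm behind it; z points along the fingers, y is the line along which they close (so a half turn about z gives the same grasp; the last joint's range is limited). The gripper opens to 91 mm and grips with 3 to 60 N. Pads are 32 mm wide; open, the fingers measure 118 mm over their backs; the gripper's body (76 mm by 178 mm) begins 60 mm behind the grasp point.
Start: joints at [-1.355, 0.494, 1.345, -0, 1.302, -0.096], TCP at [191.734, -594.865, 213.915] pointing down, gripper open.
Joint ranges: [-2.91, 2.91], [-0.82, 2.16], [0.22, 2.67], [-1.22, 4.37], [0.12, 2.79], [-3.08, 3.08]. Speed limits (rad/s): [1.89, 1.89, 2.57, 3.01, 3.01, 3.01].

### API

Orientations are given as a 3x3 rotation matrix whose columns are the frame's x, y, z axes.
In Python, from workcell import r, get_image, order gives the robot as it stands.
- The arm moves only by the shell command python3 -m crank 'ROWS'. ROWS is JSON, a list of rows, each an object with "grip": the opening, from 0 (shut) to 1 (fully open); "translation": the shift along the tool's x, y, z in m, a list of three; "dr": the turn, a rotation vector about the tool's x, y, z in degrees, a list of three. In form: [{"grip": grip, "translation": [x, y, z], "dr": [wx, wy, wz]}, ...]. A call has 1 to 20 rows; each row is the pose to reach, as a shift and turn from the pose commanded when the call began, along the tool's axes at that moment; what a row does not reach only later rows make up. A row lasts 1/12 s, in which the tool goes at most 41.7 mm and 7.16 degrees, less where a joint would pass 70% of its speed; a pose out of reach is approached as far as the arm can. A call with a gripper value outside its range is refused whole. The fingers move at their own pace and stop on an object; the grip force is fixed at half the most. Time passes only in rows, so rows that repeat a pose let the fingers close. It gives the time, the measured TCP pose, the force, the opening and the grip force at its end, in the units of the state.
- r.get_state(): the state, without advancing time (a new reading comes with each control period).
- get_image(name): name is "scene" or "side" or "wrist"; returns a dict with "color" (480x640x3 uint8, blue, green, red), "depth" (480x640 float32, mm along the optical axis (not along the pixel's ray), 0 where there is no reading), "K" (3x3 intrinsics, pixels), "world_from_camera" (4x4, takes a point from camera to world coordinates); the wrist camera has in their place "T_tool_cam" (4x4, takes a point from camera to tool coordinates, whose origin is the TCP and whose axes are the flange's). Camera axes: x right, y down, z forward; pixel columns grow to the right and rows downward; lengths in mm; the calibration is good to about 2 mm. A picture is of the moment at which its call begins: read the wrist's pose just before it.
- order.hand_in(): hands the job in; it is judged then, once.
The state is a dict: "time": time; "qpos": joint angles; "qd": joint speeds; "joint_efforts": joint torques, N m; "tcp_pos": TCP position; "orientation": TCP orientation; "wrist_force": force on the tool from outside, world axes, zero at the start; "ft_torque": the same for the moment, N m; "gripper_width": finger opening in mm; "gripper_force": force on a finger pad.
Only numpy, scipy, OpenCV 4.12 (cv2) and the standard library are available. Lean on these libraries where they do the work, as an engineer would, in place of code of your own. Each camera call takes 0.05 s, during which the arm holds its last target. There are 200 camera calls.

## Working session

There is one attempt and no reset: what is moved stays moved. The work goes in short steps, Python scripts to look and compute and a shell command to move; the robot and the scene stay as the last step left them, time stands still between calls to the robot, and variables do not carry over. Pictures are saved under pics/ and viewed, at most 10 in all, crops included, and the job is handed in when it is done.

```bash
mkdir -p pics; ls; python3 - <<'E'
from workcell import r,get_image,order
import cv2,numpy as np
s=r.get_state();print(s['time'],s['tcp_pos'],s['orientation'],s['gripper_width'])
ims=[]
for n in("scene","side"):
    d=get_image(n);cv2.imwrite(f"pics/{n}0.png",d["color"]);np.savez(f"{n}0.npz",**d);print(n,d["K"],d["world_from_camera"])
E
```

```text
pics
0.0 [ 191.63526021 -594.49928455  213.34134575] [[ 9.51797597e-01  3.06726704e-01 -2.52158981e-04]
 [ 3.06726783e-01 -9.51796872e-01  1.18086780e-03]
 [ 1.22199557e-04 -1.20129104e-03 -9.99999271e-01]] 90.83025468773808
scene [[480.00209398   0.         323.6581174 ]
 [  0.         480.00209398 242.57213174]
 [  0.           0.           1.        ]] [[-4.82792961e-01 -6.53923033e-01  5.82490879e-01 -1.22606079e+02]
 [-8.75704560e-01  3.65998053e-01 -3.14939595e-01  4.56649389e+02]
 [-7.24427233e-03 -6.62140539e-01 -7.49344665e-01  8.96061479e+02]
 [ 0.00000000e+00  0.00000000e+00  0.00000000e+00  1.00000000e+00]]
side [[544.9154253    0.         330.9805562 ]
 [  0.         544.9154253  241.78188908]
 [  0.           0.           1.        ]] [[-9.49005057e-01 -2.09900369e-01  2.35225928e-01  1.86671173e+02]
 [-3.15253634e-01  6.26784658e-01 -7.12570094e-01  9.69553716e+02]
 [ 2.13272265e-03 -7.50388451e-01 -6.60993664e-01  8.78713708e+02]
 [ 0.00000000e+00  0.00000000e+00  0.00000000e+00  1.00000000e+00]]
```

View pics/scene0.png

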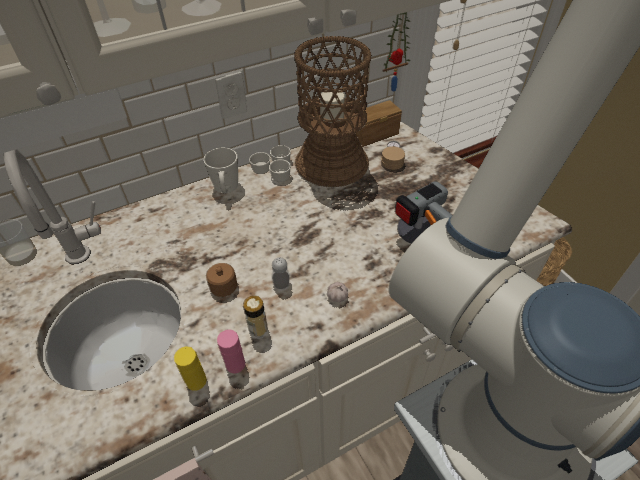

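View pics/side0.png

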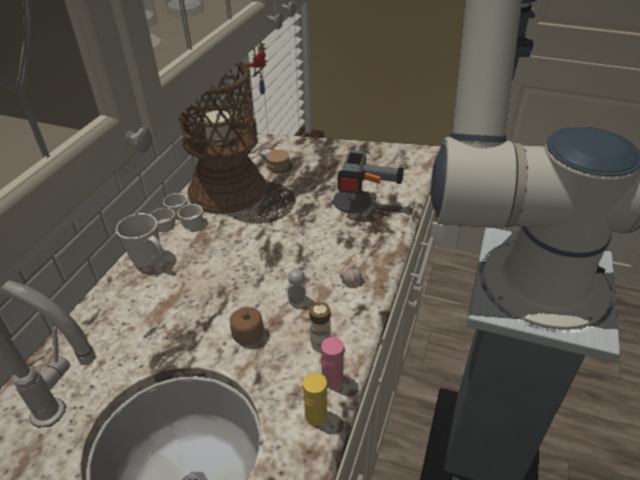

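```bash
cat > h.py <<'E'
import numpy as np,cv2
def load(n): return dict(np.load(n+".npz"))
def ray(d,u,v):
    T=d["world_from_camera"];k=np.linalg.inv(d["K"])@[u,v,1];return T[:3,3],T[:3,:3]@k
def onz(d,u,v,z):
    o,k=ray(d,u,v);return o+k*(z-o[2])/k[2]
def tri(a,pa,b,pb):
    (o,k),(p,l)=ray(a,*pa),ray(b,*pb);s=np.linalg.lstsq(np.c_[k,-l],p-o,rcond=None)[0]
    x,y=o+s[0]*k,p+s[1]*l;return (x+y)/2,np.linalg.norm(x-y)
def cloud(d):
    v,u=np.mgrid[:480,:640];z=d["depth"];K=d["K"];T=d["world_from_camera"]
    P=np.stack([(u-K[0,2])/K[0,0]*z,(v-K[1,2])/K[1,1]*z,z],-1)
    return P@T[:3,:3].T+T[:3,3]
def blobs(m):
    n,l,s,c=cv2.connectedComponentsWithStats(m.astype(np.uint8));return [(s[i],c[i]) for i in range(1,n) if s[i][4]>12]
E
python3 - <<'E'
from h import *
A,B=load("scene0"),load("side0")
for n,d,jar,win in(("scene",A,(220,285,290,345),(385,190,430,235)),("side",B,(295,295,340,345),(325,160,375,205))):
    hsv=cv2.cvtColor(d["color"],cv2.COLOR_BGR2HSV).astype(int);H,S,V=hsv[...,0],hsv[...,1],hsv[...,2]
    def show(m,box,t):
        k=np.zeros(m.shape,bool);x0,y0,x1,y1=box;k[y0:y1,x0:x1]=1
        for s,c in blobs(m&k): print(n,t,s,c.round(1))
    show(((H<8)|(H>172))&(S>150)&(V>90),win,"red")
    show((H>=5)&(H<15)&(S>180)&(V>120),(325,150,470,240),"orange")
    C=cloud(d)
    m=(C[...,0]>300)&(C[...,2]>70)&(C[...,2]<140)&(d["depth"]>0)&(C[...,1]>-450)&(C[...,1]<500)&(C[...,0]<800)
    for s,c in blobs(m):
        if s[4]>60:
            x,y,w,h=s[:4];q=C[y:y+h,x:x+w][m[y:y+h,x:x+w]];print(n,"cl",s,q.min(0).round(),q.max(0).round(),np.median(q,0).round())
    x0,y0,x1,y1=jar
    print(C[y0:y1:6,x0:x1:6,2].round().astype(int))
a=cv2.resize(A["color"][180:260,380:500],(480,320),interpolation=2);b=cv2.resize(B["color"][140:220,320:440],(480,320),interpolation=2)
c=cv2.resize(A["color"][280:350,220:300],(320,280),interpolation=2);d=cv2.resize(B["color"][285:355,285:365],(320,280),interpolation=2)
o=np.zeros((600,800,3),np.uint8);o[:320*5//6//1,:400]=cv2.resize(a,(400,266));o[:266,400:]=cv2.resize(b,(400,266));o[300:580,:320]=c;o[300:580,400:720]=d
cv2.imwrite("pics/z1.png",o)
E
```

```text
scene red [397 202  13  12  17] [403.2 207.6]
scene orange [426 210  10  13  42] [430.4 215.6]
scene cl [315 134  45  28 787] [ 752. -154.   70.] [800. -17. 127.] [779. -76.  92.]
scene cl [ 395  181   58   45 1618] [ 414. -210.   72.] [527. -79. 131.] [ 479. -132.  116.]
scene cl [272 257  15  16 175] [491. 211.  70.] [520. 244.  90.] [502. 230.  83.]
scene cl [243 295  22  27 449] [400. 305.  70.] [443. 345. 107.] [413. 326. 102.]
scene cl [217 329  24  28 502] [351. 377.  70.] [394. 418. 107.] [364. 398. 103.]
scene cl [174 346  25  29 546] [354. 459.  70.] [396. 499. 108.] [368. 479. 103.]
[[ 47  38  30   1  -1  -1  -3   0  -2  20  22  20]
 [ 25  23   7  -4  -2   0   1   0   0   1  -3  -4]
 [  0  -2  -3  -3   1 102 106  -1   0   0   0   0]
 [  3  -3  -5  -3 104 104 103 100  -2  -2   0  -2]
 [  0   0  -2  -1  98 104 103  94  -1  -1  -2   0]
 [ -2  -3  -3   2   1  91  90  77   0  -5   0   2]
 [ -2   1   0  -1  -1  67  70  56  -3  -2   1  -1]
 [  1  -3   0  -1  -4  44  45  38  -1  -2  -2   0]
 [103 107 104   1  -1  13  23  15   0   1  -2  -3]
 [104 103 103  97  -3  -1   2   2   1  -4  -2  -2]]
side cl [ 337  150   66   43 1560] [ 372. -209.   75.] [527. -75. 133.] [ 475. -137.  116.]
side cl [224 152  30  35 664] [ 753. -145.   70.] [800. -19. 134.] [780. -65.  93.]
side cl [288 268  16  17 204] [491. 217.  70.] [525. 248.  94.] [505. 237.  84.]
side cl [309 301  21  30 516] [402. 303.  70.] [442. 347. 109.] [420. 334. 104.]
side cl [320 337  23  30 578] [354. 378.  70.] [394. 420. 109.] [371. 407. 104.]
side cl [302 373  25  32 654] [357. 461.  70.] [397. 500. 110.] [375. 487. 104.]
[[ 37  34   1   0   2   4  -2   1]
 [ 19  15  -2  -1 106   0   1   1]
 [  1  -1   2 107 107 105   0   1]
 [  1  -1  -2 107 104 106   1   1]
 [  4   3   0  96 100  93   1   1]
 [ -1   1   3  77  81  75  -2   1]
 [  3  -1   2  59  66  62   0   2]
 [ -3   3  -1  42  46  43 105  -1]
 [ -2   0   2  22  30 107 107 107]]
```

View pics/z1.png

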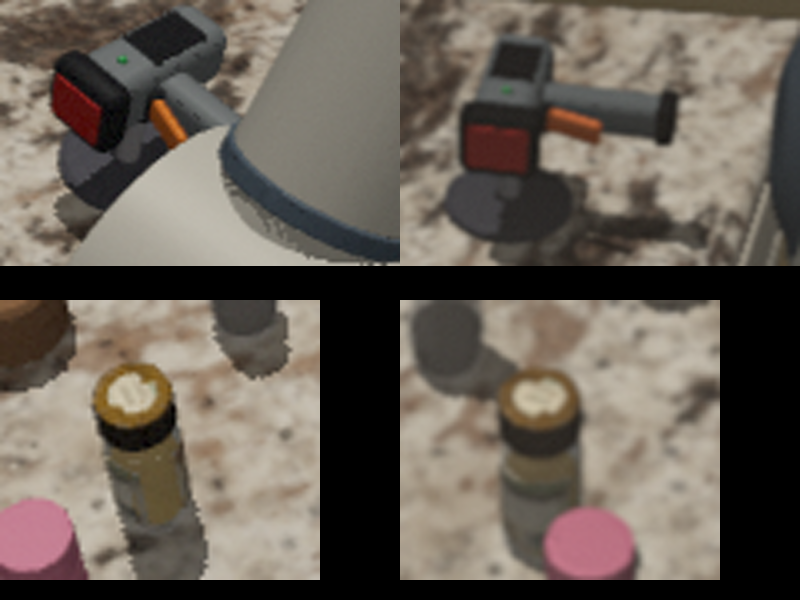

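```bash
python3 - <<'E'
from h import *
A,B=load("scene0"),load("side0")
print("jar",tri(A,(253.5,303.5),B,(320,309.25)),onz(A,253.5,303.5,105),onz(B,320,309.25,105))
print("win",tri(A,(403.1,212.7),B,(349.4,184.4)))
for n,d in(("scene",A),("side",B)):
    C=cloud(d);u=np.mgrid[:480,:640][1]
    m=(C[...,0]>360)&(C[...,0]<560)&(abs(C[...,1]+140)<90)&(C[...,2]>75)&(C[...,2]<140)&(d["depth"]>0)
    if n=="scene": m&=u<440
    P=C[m];hsv=cv2.cvtColor(d["color"],cv2.COLOR_BGR2HSV)[m]
    top=P[P[:,2]>121];R=cv2.minAreaRect(top[:,:2].astype(np.float32));print(n,"head",len(top),np.median(top[:,2]),R)
    g=P[(P[:,0]<450)&(P[:,2]>106)&(hsv[:,1]<100)]
    if len(g)>20:
        R=cv2.minAreaRect(g[:,:2].astype(np.float32));print("grip",len(g),np.percentile(g[:,2],[10,50,90]),R)
        k=cv2.fitLine(g[:,:2].astype(np.float32),cv2.DIST_HUBER,0,.01,.01).ravel();print(k,np.degrees(np.arctan2(k[1],k[0])))
        for x in range(370,450,8):
            q=g[abs(g[:,0]-x-4)<4]
            if len(q):print(x+4,len(q),q[:,1].min().round(),q[:,1].max().round(),np.median(q[:,2]).round())
E
```

```text
jar (array([421.52702442, 322.45872461, 102.19429398]), np.float64(0.7711984091962049)) [419.18048985 323.1277973  105.        ] [421.01950181 324.45863296 105.        ]
win (array([487.38378218, -85.14275892, 100.51663729]), np.float64(1.1734428219552993))
scene head 587 124.6943738052098 ((491.8747253417969, -143.85377502441406), (59.684104919433594, 122.71350860595703), 1.5806156396865845)
grip 46 [107.4725418  112.16648429 115.30730529] ((442.1147766113281, -144.04954528808594), (13.699803352355957, 25.170530319213867), 55.00761795043945)
[ 9.5616627e-01 -2.9282439e-01  4.4031110e+02 -1.4629272e+02] -17.027122
430 6 -146.0 -142.0 108.0
438 12 -149.0 -142.0 111.0
446 28 -157.0 -140.0 113.0
side head 532 126.54000322550718 ((473.05804443359375, -130.70437622070312), (126.43973541259766, 154.5426483154297), 63.54499053955078)
grip 285 [108.16098794 115.74524748 119.09565007] ((412.1808776855469, -157.2690887451172), (78.0427017211914, 34.844234466552734), 7.194929599761963)
[ 9.9610931e-01  8.8126659e-02  4.1136618e+02 -1.5048151e+02] 5.055844
374 20 -170.0 -145.0 116.0
382 33 -179.0 -143.0 118.0
390 34 -178.0 -145.0 116.0
398 25 -163.0 -146.0 116.0
406 32 -173.0 -144.0 115.0
414 25 -166.0 -142.0 114.0
422 30 -169.0 -140.0 115.0
430 30 -167.0 -140.0 115.0
438 26 -162.0 -141.0 116.0
446 30 -171.0 -140.0 115.0
```

```bash
python3 -m crank '[{"grip":1,"translation":[0.04,-0.04,-0.087],"dr":[0,0,0]},{"grip":1,"translation":[0.355,-0.353,-0.087],"dr":[0,0,14]},{"grip":1,"translation":[0.355,-0.353,-0.087],"dr":[0,0,14]},{"grip":1,"translation":[0.355,-0.353,-0.087],"dr":[0,0,14]},{"grip":1,"translation":[0.355,-0.353,-0.087],"dr":[0,0,14]},{"grip":1,"translation":[0.355,-0.353,-0.087],"dr":[0,0,14]},{"grip":1,"translation":[0.355,-0.353,-0.087],"dr":[0,0,14]},{"grip":1,"translation":[0.355,-0.353,-0.087],"dr":[0,0,14]},{"grip":1,"translation":[0.355,-0.353,-0.087],"dr":[0,0,14]},{"grip":1,"translation":[0.355,-0.353,-0.087],"dr":[0,0,14]},{"grip":1,"translation":[0.355,-0.353,-0.087],"dr":[0,0,14]},{"grip":1,"translation":[0.355,-0.353,-0.087],"dr":[0,0,14]},{"grip":1,"translation":[0.355,-0.353,-0.087],"dr":[0,0,14]},{"grip":1,"translation":[0.355,-0.353,-0.087],"dr":[0,0,14]},{"grip":1,"translation":[0.355,-0.353,-0.087],"dr":[0,0,14]},{"grip":1,"translation":[0.355,-0.353,-0.087],"dr":[0,0,14]},{"grip":1,"translation":[0.355,-0.353,-0.087],"dr":[0,0,14]}]'
cat >> h.py <<'E'
def snap(n,tag):
    from workcell import r,get_image
    s=r.get_state();d=get_image(n)
    if n=="wrist":
        T=np.eye(4);T[:3,:3]=s["orientation"];T[:3,3]=s["tcp_pos"];d["world_from_camera"]=T@d["T_tool_cam"]
    np.savez(tag+".npz",**d);cv2.imwrite(f"pics/{tag}.png",d["color"]);return d,s
E
python3 - <<'E'
from h import *
d,s=snap("wrist","w1");print(s["time"],s["tcp_pos"].round(1),s["orientation"].round(3),d["T_tool_cam"].round(2),d["K"][0,0])
E
```

```text
time: 1.52
tcp_pos: [420.9, -150.8, 300.7]
orientation: [[0.998, 0.066, -0.001], [0.066, -0.998, 0.0], [-0.001, -0.0, -1.0]]
wrist_force: [-0.4, 0.2, -1.0]
gripper_width: 91.6
gripper_force: 0.0
1.5167 [ 420.9 -150.8  300.7] [[ 0.998  0.066 -0.001]
 [ 0.066 -0.998  0.   ]
 [-0.001 -0.    -1.   ]] [[   0.     -0.97   -0.25   71.04]
 [   1.     -0.      0.     -0.74]
 [  -0.     -0.25    0.97 -170.82]
 [   0.      0.      0.      1.  ]] 398.70653350677907
```

View pics/w1.png

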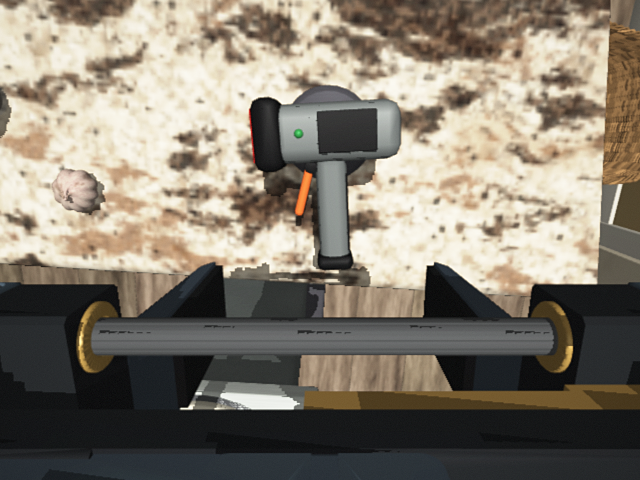

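The wrist view shows the scanner with head spanning (252..400, 97..170), grip going down to (335,265), trigger orange at (303,195).

```bash
python3 - <<'E'
from h import *
d=load("w1");C=cloud(d)
m=(d["depth"]>0)&(C[...,2]>75)&(C[...,2]<140)&(np.mgrid[:480,:640][0]<275)
v,u=np.mgrid[:480,:640];m&=(u>230)&(u<420)
P=C[m];print(len(P),P.min(0),P.max(0))
t=P[P[:,2]>118];t=t[t[:,0]>455];R=cv2.minAreaRect(t[:,:2].astype(np.float32));print("head",np.median(t[:,2]),R)
# grip edges: per image row between 180 and 250, grey mask
hsv=cv2.cvtColor(d["color"],cv2.COLOR_BGR2HSV).astype(int)
L=[]
for row in range(178,250,4):
    c=np.where(m[row]&(C[row,:,2]>105)&(hsv[row,:,1]<110)&(u[row]>312))[0]
    q=C[row,c];L.append((q[:,0].mean(),q[:,1].min(),q[:,1].max(),np.median(q[:,2])))
L=np.array(L);print(L.round(1)[::3])
for k in(1,2):print("edge slope deg",np.degrees(np.arctan(np.polyfit(L[:,0],L[:,k],1)[0])))
print("mid",np.polyfit(L[:,0],(L[:,1]+L[:,2])/2,1))
o=m&(hsv[...,0]>4)&(hsv[...,0]<16)&(hsv[...,1]>180);q=C[o];R=cv2.minAreaRect(q[:,:2].astype(np.float32));print("trig",R,np.median(q[:,2]),q.min(0),q.max(0))
# head edges long: columns 290..385 top/bottom
E=[]
for col in range(300,385,5):
    r_=np.where(m[:,col]&(C[:,col,2]>117)&(v[:,col]<165))[0];q=C[r_,col];E.append((q[:,1].mean(),q[:,0].max(),q[:,0].min()))
E=np.array(E);
for k in(1,2):print("head slope",np.degrees(np.arctan(-np.polyfit(E[:,0],E[:,k],1)[0])))
print(E[::5].round(1))
E
```

```text
13068 [ 373.13288928 -211.60752539   82.81692075] [528.18253171 -80.57683786 129.98642326]
head 125.43039946210968 ((496.7096252441406, -145.89260864257812), (61.234893798828125, 126.48247528076172), 6.2913498878479)
[[ 458.1 -168.3 -140.5  115.1]
 [ 447.5 -169.2 -142.1  115.1]
 [ 436.8 -170.9 -143.7  115.1]
 [ 425.9 -171.9 -144.4  114.5]
 [ 414.8 -173.7 -146.   114.6]
 [ 403.6 -174.6 -147.7  115.5]]
edge slope deg 6.930686612713744
edge slope deg 6.893403191547697
mid [ 1.21226617e-01 -2.10089507e+02]
trig ((442.3204040527344, -129.70172119140625), (7.957147121429443, 41.00958251953125), 79.87052154541016) 109.3652227327006 [ 422.34214429 -136.73685367   97.46812202] [ 463.06389272 -122.89543656  111.96591727]
head slope 6.659899729864543
head slope 7.23361087889888
[[-125.   518.2  471.3]
 [-145.9  520.4  473.6]
 [-166.7  522.5  476.7]
 [-187.3  525.5  479.9]]
```

```bash
python3 -m crank '[{"grip":1,"translation":[0.0157,0.0021,0.02],"dr":[0,0,-3.1]},{"grip":1,"translation":[0.0157,0.0021,0.06],"dr":[0,0,-3.1]},{"grip":1,"translation":[0.0157,0.0021,0.1],"dr":[0,0,-3.1]},{"grip":1,"translation":[0.0157,0.0021,0.14],"dr":[0,0,-3.1]},{"grip":1,"translation":[0.0157,0.0021,0.17],"dr":[0,0,-3.1]},{"grip":1,"translation":[0.0157,0.0021,0.195],"dr":[0,0,-3.1]},{"grip":1,"translation":[0.0157,0.0021,0.2145],"dr":[0,0,-3.1]},{"grip":1,"translation":[0.0157,0.0021,0.2197],"dr":[0,0,-3.1]},{"grip":1,"translation":[0.0157,0.0021,0.2197],"dr":[0,0,-3.1]},{"grip":1,"translation":[0.0157,0.0021,0.2197],"dr":[0,0,-3.1]},{"grip":1,"translation":[0.0157,0.0021,0.2197],"dr":[0,0,-3.1]}]'
python3 - <<'E'
from h import *
d,s=snap("wrist","w2")
E
```

```text
time: 2.48
tcp_pos: [437.8, -151.7, 82.4]
orientation: [[0.993, 0.121, 0.002], [0.121, -0.993, -0.001], [0.002, 0.001, -1.0]]
wrist_force: [0.3, -0.1, 0.2]
gripper_width: 91.3
gripper_force: 0.0
```

View pics/w2.png

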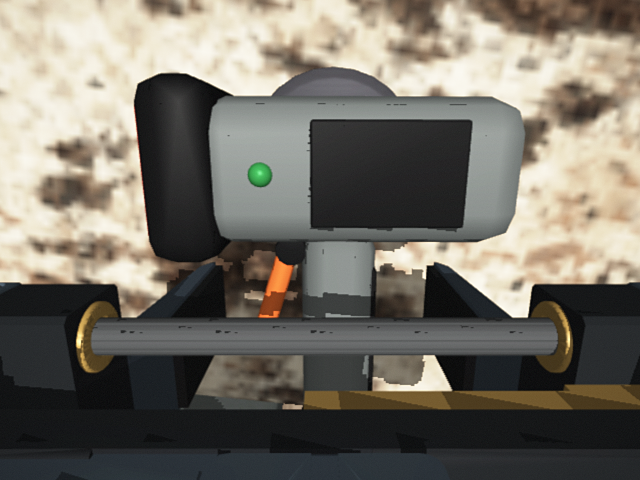

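The fingers (inner edges near columns 222 and 427) straddle the grip (304–374) and the orange trigger (265–290). Close now and watch the force.

```bash
python3 -m crank '[{"grip":0.5,"translation":[0,0,0],"dr":[0,0,0]},{"grip":0.42,"translation":[0,0,0],"dr":[0,0,0]},{"grip":0.42,"translation":[0,0,0],"dr":[0,0,0]},{"grip":0.42,"translation":[0,0,0],"dr":[0,0,0]},{"grip":0.42,"translation":[0,0,0],"dr":[0,0,0]},{"grip":0.42,"translation":[0,0,0],"dr":[0,0,0]},{"grip":0.42,"translation":[0,0,0],"dr":[0,0,0]},{"grip":0.42,"translation":[0,0,0],"dr":[0,0,0]}]'; python3 -m crank '[{"grip":0.2,"translation":[0,0,0],"dr":[0,0,0]},{"grip":0.2,"translation":[0,0,0],"dr":[0,0,0]},{"grip":0.2,"translation":[0,0,0],"dr":[0,0,0]},{"grip":0.2,"translation":[0,0,0],"dr":[0,0,0]},{"grip":0.2,"translation":[0,0,0],"dr":[0,0,0]},{"grip":0.2,"translation":[0,0,0],"dr":[0,0,0]}]'
```

```text
time: 3.2
tcp_pos: [436.6, -150.6, 81.0]
orientation: [[0.993, 0.121, -0.001], [0.121, -0.993, 0.001], [-0.001, -0.001, -1.0]]
wrist_force: [-2.4, 3.4, -0.7]
gripper_width: 40.8
gripper_force: 1.6
time: 3.7
tcp_pos: [436.8, -152.6, 81.0]
orientation: [[0.993, 0.122, -0.001], [0.122, -0.993, -0.002], [-0.001, 0.002, -1.0]]
wrist_force: [-8.4, -20.1, -6.8]
gripper_width: 36.8
gripper_force: 30.0
```

```bash
python3 -m crank '[{"grip":0.2,"translation":[0,0.001,0],"dr":[0,0,0]},{"grip":0.2,"translation":[0,0.001,0],"dr":[0,0,0]},{"grip":0.2,"translation":[0,0,0],"dr":[0,0,0]},{"grip":0.2,"translation":[0,0,0],"dr":[0,0,0]}]'; python3 -m crank '[{"grip":1,"translation":[0,0,0],"dr":[0,0,0]},{"grip":1,"translation":[0,0,0],"dr":[0,0,0]},{"grip":1,"translation":[0,0,0],"dr":[0,0,0]},{"grip":1,"translation":[0,0,0],"dr":[0,0,0]},{"grip":1,"translation":[0,0,0],"dr":[0,0,0]},{"grip":1,"translation":[0,0,0],"dr":[0,0,0]},{"grip":1,"translation":[0,0,0],"dr":[0,0,0]},{"grip":1,"translation":[0,0,0],"dr":[0,0,0]},{"grip":1,"translation":[0,0,0],"dr":[0,0,0]},{"grip":1,"translation":[0,0,-0.03],"dr":[0,0,0]},{"grip":1,"translation":[0,0,-0.07],"dr":[0,0,0]},{"grip":1,"translation":[0,0,-0.11],"dr":[0,0,0]},{"grip":1,"translation":[0,0,-0.15],"dr":[0,0,0]},{"grip":1,"translation":[0,0,-0.19],"dr":[0,0,0]},{"grip":1,"translation":[0,0,-0.22],"dr":[0,0,0]},{"grip":1,"translation":[0,0,-0.22],"dr":[0,0,0]},{"grip":1,"translation":[0,0,-0.22],"dr":[0,0,0]}]'; python3 - <<'E'
from h import *
d,s=snap("wrist","w3");C=cloud(d);v,u=np.mgrid[:480,:640]
hsv=cv2.cvtColor(d["color"],cv2.COLOR_BGR2HSV).astype(int)
m=(d["depth"]>0)&(v<290)&(hsv[...,0]>4)&(hsv[...,0]<16)&(hsv[...,1]>180)&(C[...,2]>80)
q=C[m];print("trig",cv2.minAreaRect(q[:,:2].astype(np.float32)),len(q))
g=(hsv[...,0]>50)&(hsv[...,0]<75)&(hsv[...,1]>120)&(v<290)
for b in blobs(g):print(b,d["color"][int(b[1][1]),int(b[1][0])])
d,s=snap("scene","s3")
E
```

```text
time: 4.03
tcp_pos: [436.9, -152.6, 81.0]
orientation: [[0.993, 0.122, -0.001], [0.122, -0.993, -0.002], [-0.001, 0.002, -1.0]]
wrist_force: [-7.4, -20.7, -6.7]
gripper_width: 36.4
gripper_force: 30.0
time: 5.45
tcp_pos: [437.7, -151.4, 302.8]
orientation: [[0.993, 0.121, 0.003], [0.121, -0.993, -0.002], [0.003, 0.002, -1.0]]
wrist_force: [0.9, -0.7, -0.7]
gripper_width: 91.3
gripper_force: 0.0
trig ((442.11822509765625, -129.59881591796875), (7.698163032531738, 40.19017791748047), 79.49701690673828) 339
(array([296, 149,   9,   9,  51], dtype=int32), array([299.96078431, 153.        ])) [109 205  84]
```

```bash
python3 -m crank '[{"grip":1,"translation":[0.0705,-0.422,0],"dr":[0,0,-120]},{"grip":1,"translation":[0.0705,-0.422,0],"dr":[0,0,-120]},{"grip":1,"translation":[0.0705,-0.422,0],"dr":[0,0,-120]},{"grip":1,"translation":[0.0705,-0.422,0],"dr":[0,0,-120]},{"grip":1,"translation":[0.0705,-0.422,0],"dr":[0,0,-120]},{"grip":1,"translation":[0.0705,-0.422,0],"dr":[0,0,-120]},{"grip":1,"translation":[0.0705,-0.422,0],"dr":[0,0,-120]},{"grip":1,"translation":[0.0705,-0.422,0],"dr":[0,0,-120]},{"grip":1,"translation":[0.0705,-0.422,0],"dr":[0,0,-120]},{"grip":1,"translation":[0.0705,-0.422,0],"dr":[0,0,-120]},{"grip":1,"translation":[0.0705,-0.422,0],"dr":[0,0,-120]},{"grip":1,"translation":[0.0705,-0.422,0],"dr":[0,0,-120]},{"grip":1,"translation":[0.0705,-0.422,0],"dr":[0,0,-120]},{"grip":1,"translation":[0.0705,-0.422,0],"dr":[0,0,-120]},{"grip":1,"translation":[0.0705,-0.422,0],"dr":[0,0,-120]},{"grip":1,"translation":[0.0705,-0.422,0],"dr":[0,0,-120]},{"grip":1,"translation":[0.0705,-0.422,0],"dr":[0,0,-120]},{"grip":1,"translation":[0.0705,-0.422,0],"dr":[0,0,-120]},{"grip":1,"translation":[0.0705,-0.422,0],"dr":[0,0,-120]},{"grip":1,"translation":[0.0705,-0.422,0],"dr":[0,0,-120]}]'
python3 - <<'E'
from h import *
d,s=snap("wrist","w4");C=cloud(d);v,u=np.mgrid[:480,:640];print(s["qpos"].round(2))
m=(d["depth"]>0)&(C[...,2]>96)&(C[...,2]<115)&(v<290)
for b,c in blobs(m):
    if b[4]<100: continue
    x,y,w,h=b[:4];q=C[y:y+h,x:x+w][m[y:y+h,x:x+w]];print(b,c.round(),np.median(q[:,2]).round(1),cv2.minEnclosingCircle(q[:,:2].astype(np.float32)),((np.percentile(q,1,axis=0)+np.percentile(q,99,axis=0))/2).round(1),d["color"][int(c[1]),int(c[0])])
E
```

```text
time: 7.22
tcp_pos: [455.7, 276.3, 300.4]
orientation: [[-0.598, 0.801, -0.001], [0.801, 0.598, -0.001], [0.0, -0.001, -1.0]]
wrist_force: [0.7, -0.0, -0.6]
gripper_width: 90.9
gripper_force: 0.0
[ 0.43  0.29  1.44  0.    1.42 -0.21]
[ 309   20   47   53 1964] [332.  46.] 105.1 ((372.9332580566406, 398.21142578125), 20.302019119262695) [373.2 397.7 102.8] [194 167 248]
[ 305  130   44   45 1566] [327. 152.] 105.1 ((421.9609375, 325.3374328613281), 20.225784301757812) [421.9 325.4 104. ] [110 135 140]
```

View pics/w4.png

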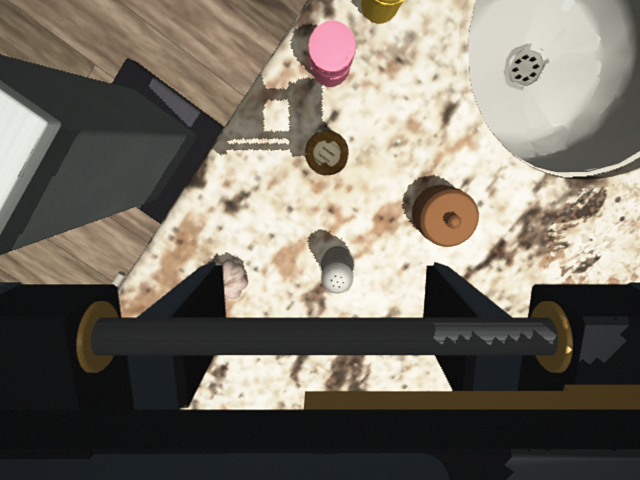

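```bash
python3 -m crank '[{"grip":1,"translation":[0.03,0.0012,0.01],"dr":[0,0,0]},{"grip":1,"translation":[0.0595,0.0023,0.04],"dr":[0,0,0]},{"grip":1,"translation":[0.0595,0.0023,0.08],"dr":[0,0,0]},{"grip":1,"translation":[0.0595,0.0023,0.12],"dr":[0,0,0]},{"grip":1,"translation":[0.0595,0.0023,0.15],"dr":[0,0,0]},{"grip":1,"translation":[0.0595,0.0023,0.18],"dr":[0,0,0]},{"grip":1,"translation":[0.0595,0.0023,0.21],"dr":[0,0,0]},{"grip":1,"translation":[0.0595,0.0023,0.23],"dr":[0,0,0]},{"grip":1,"translation":[0.0595,0.0023,0.237],"dr":[0,0,0]},{"grip":1,"translation":[0.0595,0.0023,0.237],"dr":[0,0,0]},{"grip":1,"translation":[0.0595,0.0023,0.237],"dr":[0,0,0]}]'; python3 -m crank '[{"grip":0.55,"translation":[0,0,0],"dr":[0,0,0]},{"grip":0.55,"translation":[0,0,0],"dr":[0,0,0]},{"grip":0.55,"translation":[0,0,0],"dr":[0,0,0]},{"grip":0.2,"translation":[0,0,0],"dr":[0,0,0]},{"grip":0.2,"translation":[0,0,0],"dr":[0,0,0]},{"grip":0.2,"translation":[0,0,0],"dr":[0,0,0]},{"grip":0.2,"translation":[0,0,0],"dr":[0,0,0]},{"grip":0.2,"translation":[0,0,0],"dr":[0,0,0]},{"grip":0.2,"translation":[0,0,0],"dr":[0,0,0]},{"grip":0.2,"translation":[0,0,0],"dr":[0,0,0]}]'
```

```text
time: 8.18
tcp_pos: [422.3, 325.5, 64.8]
orientation: [[-0.601, 0.8, 0.0], [0.8, 0.601, 0.0], [-0.0, 0.0, -1.0]]
wrist_force: [-0.1, -0.4, 0.3]
gripper_width: 91.3
gripper_force: 0.0
time: 9.02
tcp_pos: [422.0, 325.3, 64.2]
orientation: [[-0.601, 0.799, -0.0], [0.799, 0.601, -0.0], [0.0, -0.0, -1.0]]
wrist_force: [0.4, -0.1, 0.6]
gripper_width: 40.4
gripper_force: 30.0
```

```bash
python3 -m crank '[{"grip":0.2,"translation":[0,0,-0.01],"dr":[0,0,0]},{"grip":0.2,"translation":[0,0,-0.03],"dr":[0,0,0]},{"grip":0.2,"translation":[0,0,-0.06],"dr":[0,0,0]},{"grip":0.2,"translation":[0,0,-0.09],"dr":[0,0,0]},{"grip":0.2,"translation":[0,0,-0.12],"dr":[0,0,0]},{"grip":0.2,"translation":[0,0,-0.14],"dr":[0,0,0]},{"grip":0.2,"translation":[0,0,-0.15],"dr":[0,0,0]},{"grip":0.2,"translation":[0,0,-0.15],"dr":[0,0,0]}]'
python3 -m crank '[{"grip":0.2,"translation":[-0.01,-0.005,0],"dr":[0,0,1]},{"grip":0.2,"translation":[-0.03,-0.015,0],"dr":[0,0,3]},{"grip":0.2,"translation":[-0.055,-0.028,0],"dr":[0,0,6]},{"grip":0.2,"translation":[-0.08,-0.041,0],"dr":[0,0,9]},{"grip":0.2,"translation":[-0.105,-0.053,0],"dr":[0,0,12]},{"grip":0.2,"translation":[-0.13,-0.066,0],"dr":[0,0,15]},{"grip":0.2,"translation":[-0.155,-0.079,0],"dr":[0,0,18]},{"grip":0.2,"translation":[-0.18,-0.091,0],"dr":[0,0,20]},{"grip":0.2,"translation":[-0.205,-0.104,0],"dr":[0,0,23]},{"grip":0.2,"translation":[-0.23,-0.117,0],"dr":[0,0,26]},{"grip":0.2,"translation":[-0.255,-0.129,0],"dr":[0,0,28]},{"grip":0.2,"translation":[-0.27,-0.137,0],"dr":[0,0,29]},{"grip":0.2,"translation":[-0.2795,-0.1418,0],"dr":[0,0,30]},{"grip":0.2,"translation":[-0.2795,-0.1418,0.005],"dr":[0,0,30]},{"grip":0.2,"translation":[-0.2795,-0.1418,0.025],"dr":[0,0,30]},{"grip":0.2,"translation":[-0.2795,-0.1418,0.05],"dr":[0,0,30]},{"grip":0.2,"translation":[-0.2795,-0.1418,0.075],"dr":[0,0,30]},{"grip":0.2,"translation":[-0.2795,-0.1418,0.095],"dr":[0,0,30]},{"grip":0.2,"translation":[-0.2795,-0.1418,0.102],"dr":[0,0,30]},{"grip":0.2,"translation":[-0.2795,-0.1418,0.102],"dr":[0,0,30]}]'
python3 -m crank '[{"grip":0.2,"translation":[0,0,0],"dr":[0,0,0]},{"grip":0.2,"translation":[0,0,0],"dr":[0,0,0]},{"grip":0.2,"translation":[0,0,0],"dr":[0,0,0]}]'
python3 - <<'E'
from h import *
d,s=snap("side","s5");print(s["tcp_pos"].round(1),s["gripper_width"],s["gripper_force"])
E
```

```text
time: 9.68
tcp_pos: [422.8, 325.9, 216.5]
orientation: [[-0.601, 0.799, 0.003], [0.799, 0.601, 0.002], [-0.0, 0.004, -1.0]]
wrist_force: [0.6, -0.5, -0.5]
gripper_width: 40.3
gripper_force: 30.0
time: 11.35
tcp_pos: [475.1, 17.5, 110.4]
orientation: [[-0.122, 0.993, -0.004], [0.993, 0.122, 0.001], [0.001, -0.004, -1.0]]
wrist_force: [-1.4, -0.3, -1.7]
gripper_width: 40.3
gripper_force: 30.0
time: 11.6
tcp_pos: [477.4, 16.8, 113.2]
orientation: [[-0.121, 0.993, 0.002], [0.993, 0.121, -0.0], [-0.0, 0.002, -1.0]]
wrist_force: [0.6, -0.2, 0.1]
gripper_width: 40.1
gripper_force: 30.0
[477.4  16.8 113.2] 40.11031706376211 29.986510165035725
```

View pics/s5.png

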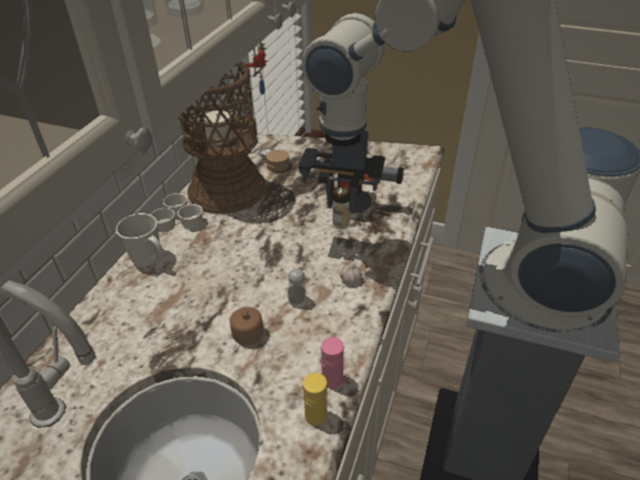

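The jar is held at (341,205) in the side view, in front of the window. The shaker, garlic, pot and look-alikes have not moved. I'll let the arm settle and check the jar's bottom.

```bash
python3 -m crank '[{"grip":0.2,"translation":[0,0,0],"dr":[0,0,0]},{"grip":0.2,"translation":[0,0,0],"dr":[0,0,0]},{"grip":0.2,"translation":[0,0,0],"dr":[0,0,0]},{"grip":0.2,"translation":[0,0,0],"dr":[0,0,0]},{"grip":0.2,"translation":[0,0,0],"dr":[0,0,0]},{"grip":0.2,"translation":[0,0,0],"dr":[0,0,0]},{"grip":0.2,"translation":[0,0,0],"dr":[0,0,0]},{"grip":0.2,"translation":[0,0,0],"dr":[0,0,0]},{"grip":0.2,"translation":[0,0,0],"dr":[0,0,0]},{"grip":0.2,"translation":[0,0,0],"dr":[0,0,0]}]'
python3 - <<'E'
from h import *
for n in("side","scene"):
    d,s=snap(n,n+"6");C=cloud(d)
    m=(d["depth"]>0)&(abs(C[...,0]-477)<35)&(abs(C[...,1]-17)<35)&(C[...,2]>25)&(C[...,2]<100)
    q=C[m]
    if len(q)<20: print(n,len(q));continue
    print(n,len(q),np.percentile(q[:,2],[0,1,3,5]).round(1))
    for z in range(45,100,10):
        p=q[abs(q[:,2]-z)<5]
        if len(p)>5:print(z,len(p),p[:,:2].min(0).round(1),p[:,:2].max(0).round(1))
E
```

```text
time: 12.48
tcp_pos: [476.7, 16.8, 112.2]
orientation: [[-0.121, 0.993, -0.0], [0.993, 0.121, 0.0], [0.0, -0.0, -1.0]]
wrist_force: [0.2, 0.7, -1.7]
gripper_width: 40.3
gripper_force: 30.0
side 286 [49.4 51.6 52.7 53.5]
55 47 [457.7   9. ] [492.9  38.7]
65 57 [456.7  14.1] [496.9  39.8]
75 60 [456.8  14.9] [496.7  41.9]
85 57 [456.9  14.1] [496.   39.5]
95 63 [458.1  12.9] [497.2  38.7]
scene 259 [48.4 48.7 50.7 52. ]
55 51 [455.    2.7] [489.9  36.6]
65 47 [455.1  -2.2] [485.4  36.9]
75 49 [455.2   1.4] [484.   37.4]
85 55 [455.6   3.3] [485.1  37.5]
95 52 [455.1   6. ] [486.9  36.4]
```

The jar is upright, with its bottom about 48 mm up and its axis near (476.5, 17). That matches the target, so I'm handing in.

```bash
python3 -c "
from workcell import order
print(order.hand_in())"
```

```text
the job is handed in; nothing more can be done
None
```

I squeezed the trigger fully in and it sprang back out. I then handed in at about 12.5 s with the jar held still and upright about 10 cm straight in front of the window, its middle about 100 mm up. The shaker, garlic and salt pot looked unmoved in the last side view; I don't have the verdict.

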